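Find the full cam canister by its heft and tray it

ROBOT

A 7-joint arm with a two-finger parallel gripper is mounted at the origin on the work surface. World frame = base frame: x ahead of the robot, y to its left, z up, the work surface at z = 0. Lengths are in m, angles in rad, forces in N, time in s.
With the tool pointing down it reaches from about 0.4 to 0.85 m from the base axis. Payload 10.4 kg.
Tool frame: the origin (TCP) lies between the finger pads; the fingertips stand 19 mm ahead of it and the grasp point (between the pads) is the TCP (manip.tips_ahead is the distance from the TCP to the fingertips, in m); z points along the fingers, y is the line along which they close (so a half turn about z gives the same grasp; the last joint's range is limited). The gripper opens to 85 mm and grips with 20 to 120 N. Pads are 22 mm wide; open, the fingers measure 114 mm over their backs; the gripper's body (76 mm by 85 mm) begins 54 mm behind the grasp point. The pads swing forward as they close: fully open they stand 13 mm farther back than shut.
Start: joints at [1.228, 0.332, -0.065, 1.46, 0.022, 1.35, -0.088], TCP at [0.197, -0.593, 0.25] pointing down, gripper open.
Joint ranges: [-2.6, 2.6], [-0.5, 2.12], [-1.47, 1.34], [0.16, 2.42], [-1.27, 4.41], [0.06, 2.06], [-2.6, 2.6]. Speed limits (rad/s): [2.22, 2.22, 2.79, 2.79, 3.14, 3.14, 3.14].

INTERFACE

Orientations are given as a unit quaternion [x, y, z, w].
In Python, from workcell import manip, viewer gives the robot as it stands.
- The arm moves only by the tool arm_command, never from a script. Its argument "series" is text: rows parted by semicolons, each of 5 numbers parted by spaces: the closure, from 0 (fully open) to 1 (shut), then the shift along the tool's x, y, z normalised to -1 to 1, where 1 is 0.4 m, then the turn about the tool's z normalised to -1 to 1, where 1 is 180 degrees. In form: jaw tx ty tz spin; .... A call has exactly 10 rows; each row shifts and turns the commanded pose from where the row before left it, along the tool's axes as they then stand; what a row does not reach is not made up. A row lasts 1/8 s, in which the tool goes at most 62.5 mm and 10.7 degrees, less where a joint would pass 70% of its speed; a pose out of reach is approached as far as the arm can. A call with a number of a shift or a turn outside -1 to 1 is refused whole. A call with a gripper value outside its range is refused whole. The fingers move at their own pace and stop on an object; "newtons" is the grip in N (left out, the last holds). Time passes only in rows, so rows that do not move let the fingers close, or fill a call up. It gives the time, the measured TCP pose, the force, the opening and the grip force at its end, in the units of the state.
- manip.get_obs(): the state, without advancing time (a new reading comes with each control period).
- viewer.camera(name): name is "scene" or "top" or "wrist"; returns a dict with "pixels" (384x512x3 uint8, red, green, blue), "intrinsics" (3x3 intrinsics, pixels), "extrinsics" (4x4, takes a point from world to camera coordinates). Camera axes: x right, y up, looking along -z (the intrinsics and any distortion apply to the point x, -y, -z); pixel columns grow to the right and rows downward; lengths in m; the calibration is good to about 2 mm. A picture is of the moment at which its call begins. There is no depth.
- manip.hand_in(): hands the job in; it is judged then, once.
The state is a dict: "clock": time; "joint_pos": joint angles; "joint_velocities": joint speeds; "tau": joint torques, N m; "position": TCP position; "ee_rot": TCP orientation; "ft_force": force on the tool from outside, world axes, zero at the start; "torque": the same for the moment, N m; "grip_width": opening from 0.0 (shut) to 1.0 (fully open); "grasp_force": force on a finger pad.
Only numpy, scipy, OpenCV 4.12 (cv2) and the standard library are available. Lean on these libraries where they do the work, as an engineer would, in place of code of your own. Each camera call takes 0.05 s, during which the arm holds its last target. There are 200 camera calls.

TASK

One of the two identical canisters is full of spare cams and the other is almost empty, and you can only tell by their weight. Swing up the folded handle, heft a canister by it, and stand the full one gently and upright in the green tray with nothing else in it; the almost empty one must be left standing on the table where it was (if you hefted it, put it back within about 5 cm). Do not tip a canister over or disturb the other things on the table.

Things in the scene. Friction and masses are not known exactly. Their poses are not given: they have to be found in the camera images.
- can_a: aluminium screw-top canister A: closed cylinder 92 mm across, 95 mm high, yellow band; too wide for the gripper. One of the two weighs 0.62 to 0.87 kg (full), the other 0.23 to 0.33 kg; they look the same. Origin at the centre of its underside, z up. Its wire bail handle, 105 mm wide, is hinged on a line along the canister's y axis, crossing its own axis 78 mm above the underside
- can_b: aluminium screw-top canister B: closed cylinder 92 mm across, 95 mm high, yellow band; too wide for the gripper. One of the two weighs 0.62 to 0.87 kg (full), the other 0.23 to 0.33 kg; they look the same. Origin at the centre of its underside, z up. Its wire bail handle, 105 mm wide, is hinged on a line along the canister's y axis, crossing its own axis 78 mm above the underside
- handle_a (a point): centre of the black grip sleeve (12 mm thick, 64 mm long along the canister's y axis) on the bail of canister A, 62 mm from the hinge line. Folded, the sleeve is only 11 mm off the canister's side, too close for a finger between; with the bail straight up its centre is 140 mm above the canister's underside, 45 mm above the lid
- bail_a (a joint): angle of the bail of canister A: 0 folded out level along the canister's own -x (which points to the robot's right, -y, within 0.65 rad), pi/2 straight up, pi level on the far side; starts at 0 to 0.35. It swings with less than 1 N at the grip; stiff pivots hold it wherever it is left
- handle_b (a point): centre of the black grip sleeve (12 mm thick, 64 mm long along the canister's y axis) on the bail of canister B, 62 mm from the hinge line. Folded, the sleeve is only 11 mm off the canister's side, too close for a finger between; with the bail straight up its centre is 140 mm above the canister's underside, 45 mm above the lid
- bail_b (a joint): angle of the bail of canister B: 0 folded out level along the canister's own -x (which points to the robot's right, -y, within 0.65 rad), pi/2 straight up, pi level on the far side; starts at 0 to 0.35. It swings with less than 1 N at the grip; stiff pivots hold it wherever it is left
- tray_in (a point): centre of the inner floor of a fixed green steel tray, 150 mm square outside, walls 5 mm thick, 18 mm high above the table; the inner floor is 140 mm square and 5 mm above the table; x and y along its sides
- tray: the same green tray; origin at the centre of its underside
- padlock: blue enamel padlock lying flat, 45 x 50 x 22 mm body with a steel shackle reaching 59 mm ahead along +x; origin under the body's centre. Not part of the job: leave alone
- coin_cup: steel coin return cup, 72 mm across, 50 mm high, open; origin at the centre of its underside. Not part of the job: leave alone
- tube_key: silver tubular key lying flat, 55 mm long along x, 24 mm wide, 10 mm high; origin on the underside between bow and tube. Not part of the job: leave alone
- latch: matte black locker door latch lying flat, 70 x 24 x 16 mm, long side along x; origin at the centre of its underside. Not part of the job: leave alone
- screwdriver: screwdriver lying along its x axis, about 200 mm long, handle to -x; origin on the underside near the middle. Not part of the job: leave alone
- cam_lock: steel cam lock standing on its 28 mm face, 29 mm high, its cam reaching 28 mm to +x; origin at the centre of its underside. Not part of the job: leave alone
Mind the look-alikes: they are no part of the job. What is shaped like the can_a but pink is not meant. What is shaped like the can_b but orange is not meant.

How it is judged:
On the way:
1. a canister is lifted clear of the table, hanging from the fingers by its handle (((height (world z) of can_a above 0.02 m and contact force between the fingers and can_a above 1 N) or (height (world z) of can_b above 0.02 m and contact force between the fingers and can_b above 1 N))), for 0.2 s.
At the end, for the whole second after the job is handed in: The full canister (over 4.5 N on the tray) stands still in the green tray, underside within 8 mm of its floor, upright within 0.08 rad; the other stands still and upright (0.08 rad) on the table, within 60 mm of where it began and clear of the tray (((contact force between can_a and tray above 4.5 N and z of can_a in the frame of tray_in below 0.008 m and angle between each of can_a, can_b's own z axis and vertical below 0.08 rad and linear speed of each of can_a, can_b below 0.02 m/s and distance of can_b from where it was at the start of the episode below 0.06 m and height (world z) of can_b below 0.01 m and contact force between can_b and tray below 0.2 N) or (contact force between can_b and tray above 4.5 N and z of can_b in the frame of tray_in below 0.008 m and angle between each of can_b, can_a's own z axis and vertical below 0.08 rad and linear speed of each of can_b, can_a below 0.02 m/s and distance of can_a from where it was at the start of the episode below 0.06 m and height (world z) of can_a below 0.01 m and contact force between can_a and tray below 0.2 N))); the robot touches nothing.
It fails at once if the padlock, coin cup, key, latch, screwdriver or cam lock is moved more than 30 mm (distance of any of padlock, coin_cup, tube_key, latch, screwdriver, cam_lock from where it was at the start of the episode above 0.03 m).
It fails at once if a canister is tipped by more than 0.6 rad (angle between any of can_a, can_b's own z axis and vertical above 0.6 rad).
It fails at once if a canister is dropped (falls free at over 0.3 m/s) or banged into the tray (more than 40 N) ((contact force between the fingers and can_a below 0.1 N and linear speed of can_a above 0.3 m/s and height (world z) of can_a above 0.008 m) or contact force between any of can_a, can_b and tray above 40 N or (contact force between the fingers and can_b below 0.1 N and linear speed of can_b above 0.3 m/s and height (world z) of can_b above 0.008 m)).
It also fails if it takes over 72 s, if anything falls off the work surface, if the arm or the gripper's body presses on something with over 40 N, if the wrist force passes 120 N, or if a joint passes its speed limit or range.

## Working session

There is one attempt and no reset: what is moved stays moved. The work goes in short steps, Python scripts to look and compute and a tool call to move; the robot and the scene stay as the last step left them, time stands still between calls to the robot, and variables do not carry over. Pictures are saved under pics/ and viewed, at most 13 in all, crops included, and the job is handed in when it is done.

Besides the shell and the picture viewer there is one more tool, called after "Call:" in YAML: its name, and indented under it one key for each argument. arm_command: Moves the arm, as the interface text tells. Scaled input: -1 to 1 covers 0.4 m each way for a shift and 180 degrees each way for a turn. Its arguments: {"type":"object","properties":{"series":{"type":"string"},"newtons":{"type":"number"}},"required":["series"]}

```bash
mkdir -p pics; ls; python3 - <<'E'
from workcell import manip, viewer
import cv2,numpy as np
ims=[]
for n in("scene","top"):
    c=viewer.camera(n); np.savez(f"pics/{n}0.npz",**c); print(n,c["intrinsics"].round(1).tolist(),c["extrinsics"].round(3).tolist())
    cv2.imwrite(f"pics/{n}0.png",cv2.resize(c["pixels"][...,::-1],(768,576),interpolation=cv2.INTER_CUBIC))
o=manip.get_obs();print(o)
E
```

```text
pics
scene [[387.9, 0.0, 254.6], [0.0, 387.9, 188.8], [0.0, 0.0, 1.0]] [[-0.829, 0.559, -0.003, 0.519], [-0.438, -0.645, 0.626, 0.231], [0.348, 0.52, 0.78, -1.454], [0.0, 0.0, 0.0, 1.0]]
top [[376.2, 0.0, 252.2], [0.0, 376.2, 186.0], [0.0, 0.0, 1.0]] [[0.018, -0.999, 0.032, -0.033], [0.984, 0.024, 0.177, -0.607], [-0.177, 0.029, 0.984, -1.106], [0.0, 0.0, 0.0, 1.0]]
{'clock': 0.1, 'joint_pos': array([ 1.22840952,  0.33279762, -0.06468469,  1.46087328,  0.0216197 ,
        1.34991418, -0.08848922]), 'joint_velocities': array([ 0.00027883, -0.00251485, -0.00097207, -0.00322148,  0.00143385,
        0.00161717, -0.00033071]), 'tau': array([-3.44497257e-04, -6.26747990e+01,  4.78433061e-02, -3.92430782e+01,
        1.62041554e-02,  6.93154056e-03,  6.23944152e-05]), 'position': array([ 0.19635898, -0.59301344,  0.24959474]), 'ee_rot': array([ 9.87242446e-01,  1.59222904e-01, -1.44609429e-04, -6.31924927e-04]), 'ft_force': array([ 0.17644152,  0.24675016, -0.06837969]), 'torque': array([-0.0118548 , -0.0054252 , -0.00474963]), 'grasp_force': 0.0, 'grip_width': 0.99968013976003}
```

View pics/scene0.png

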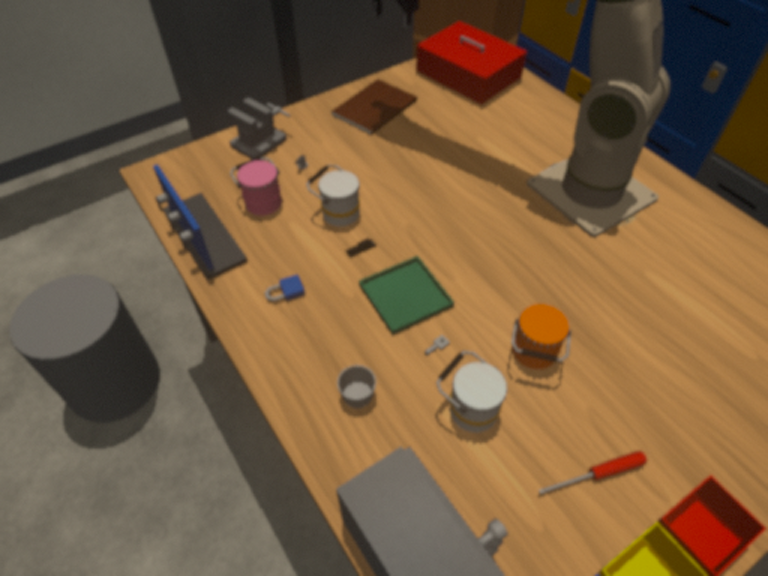

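View pics/top0.png

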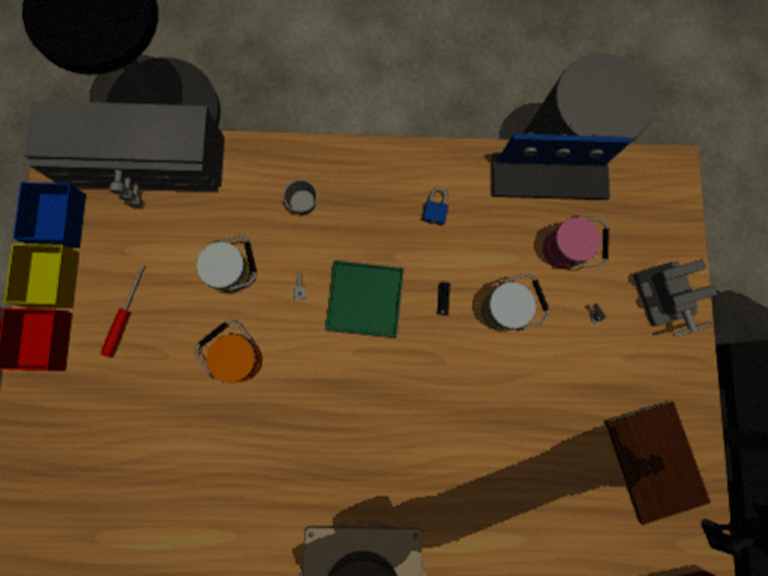

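The top picture shows two plain aluminium canisters with yellow bands, at (222,265) and (512,305) in the enlarged view; in the scene picture they are at (479,393) and (339,193). The look-alikes are pink at (578,240) and orange at (231,357). The tray is at (365,298) in the top view. Next I'll measure the lids, sleeves and tray from both views.

```bash
cat > h.py <<'E'
import numpy as np,cv2
def ray(c,u,v):
    K,E=c["intrinsics"],c["extrinsics"]; d=np.linalg.solve(K,[u,v,1.]); d=np.array([d[0],-d[1],-d[2]])
    R=E[:3,:3]; return -R.T@E[:3,3], R.T@d/np.linalg.norm(d)
def plane(c,p,z):
    o,d=ray(c,*p); return o+d*(z-o[2])/d[2]
def tri(c1,p1,c2,p2):
    o1,d1=ray(c1,*p1);o2,d2=ray(c2,*p2)
    t=np.linalg.lstsq(np.c_[d1,-d2],o2-o1,rcond=None)[0]; a,b=o1+d1*t[0],o2+d2*t[1]
    return (a+b)/2,np.linalg.norm(a-b)
def proj(c,P):
    E=c["extrinsics"];q=E[:3,:3]@P+E[:3,3];u=c["intrinsics"]@np.array([q[0],-q[1],-q[2]]);return u[:2]/u[2]
def blobs(m,box=None,amin=10):
    if box is not None:
        k=np.zeros_like(m);x0,y0,x1,y1=box;k[y0:y1,x0:x1]=1;m=m*k
    cs,_=cv2.findContours(m.astype(np.uint8),cv2.RETR_EXTERNAL,cv2.CHAIN_APPROX_NONE)
    return sorted([c for c in cs if cv2.contourArea(c)>=amin],key=cv2.contourArea,reverse=True)
E
python3 - <<'E'
from h import *
L={n:dict(np.load(f"pics/{n}0.npz")) for n in("scene","top")}
box={"top":{"L":(125,152,178,200),"R":(318,180,372,225)},"scene":{"L":(285,228,345,295),"R":(200,105,245,155)}}
res={}
for n,c in L.items():
    h=cv2.cvtColor(c["pixels"],cv2.COLOR_RGB2HSV).astype(int)
    for k,b in box[n].items():
        lid=(h[...,1]<45)&(h[...,2]>130); dark=(h[...,2]<48)
        bl=blobs(lid,b); e=cv2.fitEllipse(cv2.convexHull(bl[0])); print(n,k,"lid",[round(x,1) for x in (*e[0],*e[1],e[2])])
        for s in blobs(dark,b,6)[:3]:
            r=cv2.minAreaRect(s); print("   dark",cv2.contourArea(s),np.round(r[0],1),np.round(r[1],1)); 
    g=(h[...,0]>50)&(h[...,0]<90)&(h[...,1]>80); t=blobs(g,None,300)[0]; r=cv2.minAreaRect(t)
    q=cv2.approxPolyDP(t,8,True)[:,0]; print(n,"tray",q.tolist()); res[n]=q
    print(np.array([plane(c,p,.015) for p in q.astype(float)]).round(3).tolist())
# crops of right/left sleeves
out=[]
for n,k in(("top","L"),("top","R"),("scene","L"),("scene","R")):
    x0,y0,x1,y1=box[n][k]; out.append(cv2.resize(L[n]["pixels"][y0-5:y1+5,x0-5:x1+5,::-1],(390,290),interpolation=cv2.INTER_CUBIC))
cv2.imwrite("pics/crops.png",np.vstack([np.hstack(out[:2]),np.hstack(out[2:])]))
E
```

```text
scene L lid [319.5, 257.1, 30.2, 34.7, 110.2]
scene R lid [225.5, 122.9, 16.9, 25.1, 85.2]
scene tray [[278, 175], [242, 189], [261, 219], [299, 202]]
[[0.504, -0.041, 0.015], [0.635, -0.058, 0.015], [0.651, 0.072, 0.015], [0.516, 0.086, 0.015]]
top L lid [145.9, 175.9, 28.1, 29.7, 66.6]
   dark 99.0 [161.4 180. ] [15.  36.6]
top R lid [341.7, 203.0, 28.0, 29.4, 131.8]
   dark 110.0 [326.9 210.1] [25.9 11.4]
   dark 50.0 [359.8 196.4] [21.   3.5]
top tray [[223, 174], [217, 219], [263, 224], [267, 179]]
[[0.651, 0.072, 0.015], [0.507, 0.087, 0.015], [0.494, -0.058, 0.015], [0.639, -0.069, 0.015]]
```

View pics/crops.png

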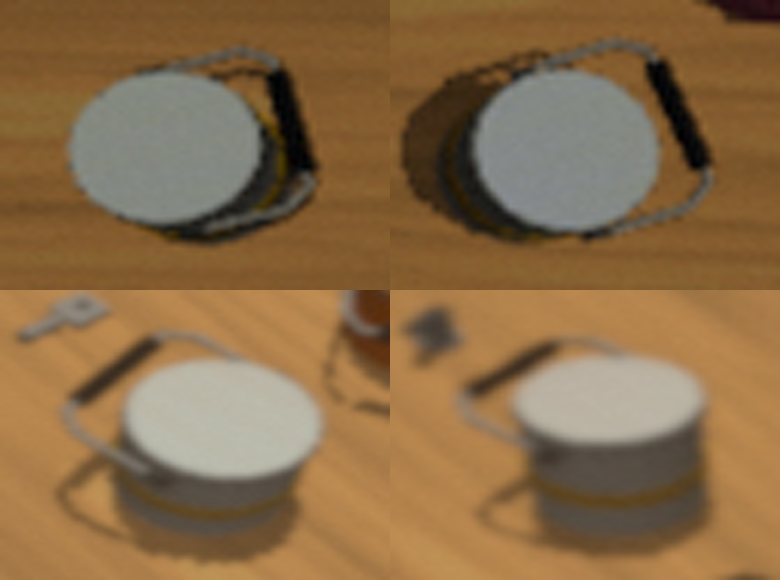

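The crops show both grey canisters with yellow bands, and their black sleeves folded out to the right. These two fit the description; the pink and orange ones don't. Now I'll triangulate the lid centres and the sleeve ends.

```bash
python3 - <<'E'
from h import *
S,T=[dict(np.load(f"pics/{n}0.npz")) for n in("scene","top")]
P={"L":dict(lid=((319.6,257.2),(145.9,175.9)),near=((307.8,237.6),(169.3,181)),far=((294.4,252.2),(164.4,161.4))),
"R":dict(lid=((225.6,122.6),(341.7,203.0)),near=((217.6,112.4),(363.9,206.3)),far=((206.7,119.7),(356.5,187.3)))}
for k,d in P.items():
    q={n:tri(S,a,T,b) for n,(a,b) in d.items()}
    for n,(p,e) in q.items(): print(k,n,p.round(4),"miss",round(e,4))
    print("  len",np.linalg.norm(q["near"][0]-q["far"][0]).round(4))
    c=(plane(S,d["lid"][0],.095)+plane(T,d["lid"][1],.095))/2
    m=(q["near"][0]+q["far"][0])/2; v=m-c; a=np.arctan2(*(q["far"][0]-q["near"][0])[1::-1])
    print("  centre@.095",c.round(4),"sleeve",m.round(4),"horiz r",np.hypot(*v[:2]).round(4),"dir -x deg",np.degrees(np.arctan2(v[1],v[0])).round(1),"sleeve line deg",np.degrees(a).round(1),"bail",np.degrees(np.arctan2(m[2]-.078,np.hypot(*v[:2]))).round(1),"reach",np.hypot(*c[:2]).round(3))
for p in [(278,175),(242,189),(261,219),(299,202)]: pass
for a,b in [((278,175),(263,224)),((242,189),(267,179)),((261,219),(223,174)),((299,202),(217,219))]:
    print("tray",*[x.round(4) for x in tri(S,a,T,b)])
from scipy.spatial.transform import Rotation as R
from workcell import manip
o=manip.get_obs();print(R.from_quat(o["ee_rot"]).as_matrix().round(3))
E
```

```text
L lid [0.6234 0.298  0.0903] miss 0.002
L near [0.6096 0.2304 0.0842] miss 0.0055
L far [0.6687 0.2474 0.0879] miss 0.0048
  len 0.0616
  centre@.095 [0.624  0.2982 0.095 ] sleeve [0.6391 0.2389 0.0861] horiz r 0.0612 dir -x deg -75.6 sleeve line deg 16.1 bail 7.5 reach 0.692
R lid [ 0.5548 -0.2868  0.0902] miss 0.0033
R near [ 0.547  -0.3553  0.0841] miss 0.0036
R far [ 0.6031 -0.3319  0.0943] miss 0.0024
  len 0.0616
  centre@.095 [ 0.5559 -0.2835  0.095 ] sleeve [ 0.5751 -0.3436  0.0892] horiz r 0.063 dir -x deg -72.3 sleeve line deg 22.6 bail 10.1 reach 0.624
tray [ 0.4943 -0.0574 -0.006 ] 0.0049
tray [ 0.6362 -0.0659  0.0097] 0.0094
tray [0.6513 0.0724 0.0155] 0.0001
tray [0.5099 0.0847 0.0082] 0.0064
[[ 0.949  0.314 -0.   ]
 [ 0.314 -0.949  0.001]
 [-0.    -0.001 -1.   ]]
```

Call:
arm_command:
  series: "1 0.137 -0.026 0 0; 1 0.137 -0.026 0 0; 1 0.137 -0.026 0 0; 1 0.137 -0.026 0 0; 1 0.137 -0.026 0 0; 1 0.137 -0.026 0 0; 1 0.137 -0.026 0 0; 1 0.137 -0.026 0 0; 1 0 0 0.1 0; 1 0 0 0.1 0"
  newtons: 30

```text
clock: 1.35
position: [0.5871, -0.3757, 0.1688]
ee_rot: [0.987, 0.16, -0.0, -0.0]
ft_force: [0.8, -0.4, 0.2]
grip_width: -0.002
grasp_force: 0.0
```

Call:
arm_command:
  series: "1 0 0 0.05 0; 1 0 0 0.05 0; 1 0 0 0.05 0; 1 0 0 0.045 0; 1 0 0 0 0; 1 0 -0.01 0 0; 1 0 -0.01 0 0; 1 0 0 0 0; 1 0 0 0 0; 1 0 0 0 0"

```text
clock: 2.6
position: [0.584, -0.3691, 0.0924]
ee_rot: [0.987, 0.159, 0.0, 0.0]
ft_force: [0.0, 0.0, 0.2]
grip_width: 0.0
grasp_force: 0.0
```

```bash
cat > snap.py <<'E'
import sys
from h import *
from workcell import manip,viewer
tag=sys.argv[1]; out=[]
for n in sys.argv[2:]:
    nm,*b=n.split(",") ; c=viewer.camera(nm); np.savez(f"pics/{nm}_{tag}.npz",**c)
    x0,y0,x1,y1=map(int,b) if b else (0,0,512,384)
    out.append(cv2.resize(c["pixels"][y0:y1,x0:x1,::-1],(400,300) if len(sys.argv)>3 else (640,480),interpolation=cv2.INTER_CUBIC))
cv2.imwrite(f"pics/{tag}.png",np.hstack(out))
o=manip.get_obs();print(o["clock"],o["position"].round(4),o["ft_force"].round(2))
E
python3 snap.py p1 wrist scene,160,60,300,165
```

```text
2.7 [ 0.584  -0.3691  0.0923] [-0.22 -0.88 -0.16]
```

View pics/p1.png

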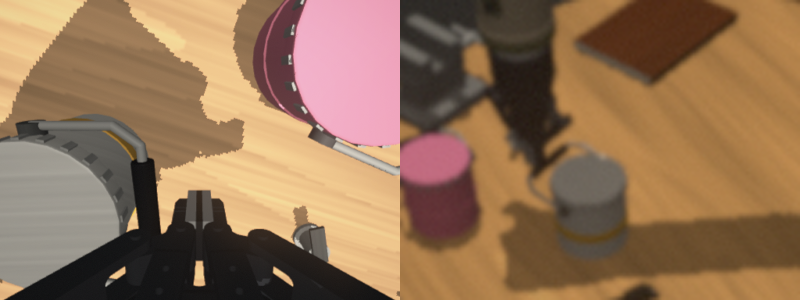

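The wrist view shows the shut fingers at (200,210) just outside the sleeve at (147,195), with a small gap left.

Call:
arm_command:
  series: "1 0 -0.01 0 0; 1 0 -0.01 0 0; 1 0 -0.005 0 0; 1 0 0 0 0; 1 0 0 0 0; 1 0 0 0 0; 1 0 0 0 0; 1 0 0 0 0; 1 0 0 0 0; 1 0 0 0 0"

```text
clock: 3.95
position: [0.5809, -0.3595, 0.0924]
ee_rot: [0.987, 0.159, 0.0, 0.0]
ft_force: [1.4, -1.4, 0.8]
grip_width: -0.0
grasp_force: 0.9
```

```bash
python3 - <<'E'
from workcell import manip,viewer
import numpy as np,cv2
f=[]
for i in range(3):
    c=viewer.camera("wrist"); f.append(manip.get_obs()["ft_force"])
np.savez("pics/w2.npz",**c)
print(np.round(f,2),manip.get_obs()["position"].round(4))
cv2.imwrite("pics/w2.png",cv2.resize(c["pixels"][150:384,100:400,::-1],(600,468)))
E
```

```text
[[ 1.17 -2.02  0.23]
 [ 0.73 -1.05 -0.  ]
 [ 0.56 -2.   -0.14]] [ 0.5809 -0.3595  0.0924]
```

View pics/w2.png

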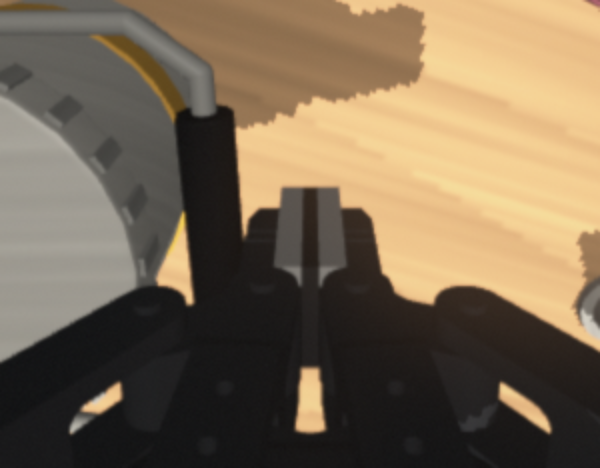

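The fingers now touch the sleeve at about 1.7 N. Next I drag the sleeve up along its arc.

Call:
arm_command:
  series: "1 0 -0.004 0 0; 1 0 -0.0015 -0.005 0; 1 0 -0.0015 -0.005 0; 1 0 -0.0015 -0.005 0; 1 0 -0.0015 -0.005 0; 1 0 -0.0015 -0.005 0; 1 0 -0.002 -0.005 0; 1 0 -0.002 -0.005 0; 1 0 -0.002 -0.005 0; 1 0 0 0 0"

```text
clock: 5.35
position: [0.5788, -0.3528, 0.1086]
ee_rot: [0.987, 0.159, 0.0, 0.0]
ft_force: [0.1, -1.3, 0.2]
grip_width: 0.0
grasp_force: 0.8
```

```bash
python3 - <<'E'
from workcell import manip,viewer
import numpy as np,cv2
c=viewer.camera("wrist");s=viewer.camera("scene")
np.savez("pics/w3.npz",**c);np.savez("pics/s3.npz",**s)
print(manip.get_obs()["ft_force"].round(2),manip.get_obs()["position"].round(4))
cv2.imwrite("pics/w3.png",np.hstack([cv2.resize(c["pixels"][150:384,100:400,::-1],(400,312)),cv2.resize(s["pixels"][85:163,180:280,::-1],(400,312),interpolation=2)]))
E
```

```text
[ 0.52 -2.29  0.49] [ 0.5787 -0.353   0.1084]
```

View pics/w3.png

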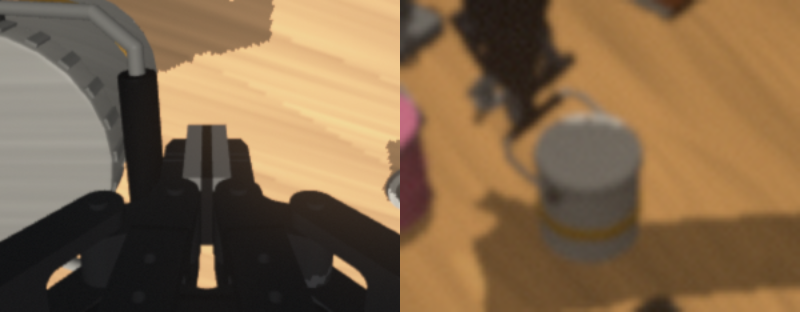

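The sleeve rose with the fingers: it keeps the same place and size beside them in the wrist view, at about (138,130). I continue along the arc.

Call:
arm_command:
  series: "1 0 -0.003 -0.006 0; 1 0 -0.003 -0.006 0; 1 0 -0.0035 -0.006 0; 1 0 -0.0035 -0.0055 0; 1 0 -0.004 -0.0055 0; 1 0 -0.004 -0.0055 0; 1 0 -0.0045 -0.005 0; 1 0 -0.005 -0.005 0; 1 0 -0.005 -0.005 0; 1 0 -0.005 -0.005 0"

```text
clock: 6.7
position: [0.5736, -0.3373, 0.1303]
ee_rot: [0.987, 0.159, 0.0, 0.0]
ft_force: [0.7, -1.3, 1.7]
grip_width: 0.002
grasp_force: 0.6
```

Call:
arm_command:
  series: "1 0 -0.01 -0.003 0; 1 0 -0.01 -0.003 0; 1 0 -0.01 -0.003 0; 1 0 -0.01 -0.003 0; 1 0 -0.01 -0.003 0; 1 0 -0.01 -0.003 0; 1 0 -0.01 0 0; 1 0 -0.01 0 0; 1 0 -0.01 0 0; 1 0 0 0 0"

```text
clock: 7.95
position: [0.5623, -0.3027, 0.1373]
ee_rot: [0.987, 0.159, -0.0, -0.0]
ft_force: [0.2, -0.3, -0.9]
grip_width: -0.0
grasp_force: 0.2
```

```bash
python3 - <<'E'
from workcell import manip,viewer
import numpy as np,cv2
c=viewer.camera("wrist");s=viewer.camera("scene")
np.savez("pics/w4.npz",**c);np.savez("pics/s4.npz",**s)
p=manip.get_obs()["position"]
print(manip.get_obs()["ft_force"].round(2),p.round(4),"along u",(p[:2]-[.555,-.285])@[.314,-.949])
cv2.imwrite("pics/w4.png",np.hstack([cv2.resize(c["pixels"][...,::-1],(400,312)),cv2.resize(s["pixels"][85:163,180:280,::-1],(400,312),interpolation=2)]))
E
```

```text
[ 0.14 -1.54  0.43] [ 0.5622 -0.3033  0.1373] along u 0.01963774912818408
```

View pics/w4.png

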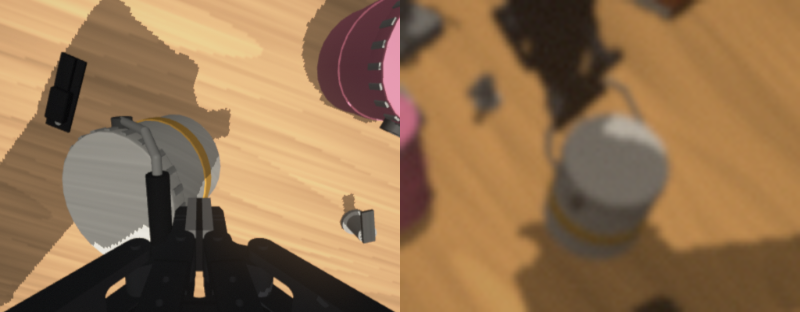

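The wrist and scene views show the bail nearly upright, but the canister at scene crop (615,165) may be leaning from the push. I'll back off slowly to let it down and measure.

Call:
arm_command:
  series: "1 0 0.006 0 0; 1 0 0.006 0 0; 1 0 0.006 0 0; 1 0 0.006 0 0; 1 0 0.006 0 0; 1 0 0.006 0 0; 1 0 0.006 0 0; 1 0 0.006 0 0; 1 0 0.006 0 0; 1 0 0.006 0 0"

```text
clock: 9.3
position: [0.5698, -0.3262, 0.1373]
ee_rot: [0.987, 0.159, 0.0, 0.0]
ft_force: [0.2, -0.1, -0.3]
grip_width: 0.003
grasp_force: 0.0
```

```bash
python3 - <<'E'
from h import *
from workcell import manip,viewer
c=viewer.camera("wrist");s=viewer.camera("scene");t=viewer.camera("top")
for n,x in zip("wst",(c,s,t)): np.savez(f"pics/{n}5.npz",**x)
p=manip.get_obs()["position"]
print(manip.get_obs()["ft_force"].round(2),p.round(4),"along u",(p[:2]-[.555,-.285])@[.314,-.949])
# compare lid of scene in frames 0,3,4,5
f=["scene0","s3","s4","s5"]
out=[cv2.resize(np.load(f"pics/{k}.npz")["pixels"][85:163,180:280,::-1],(400,300),interpolation=2) for k in f]
out[3]=cv2.resize(s["pixels"][85:163,180:280,::-1],(400,300),interpolation=2)
tt=cv2.resize(t["pixels"][165:240,300:400,::-1],(400,300),interpolation=2)
cv2.imwrite("pics/p5.png",np.vstack([np.hstack([out[0],out[2]]),np.hstack([out[3],tt])]))
E
```

```text
[ 0.26  0.15 -0.84] [ 0.5698 -0.3262  0.1373] along u 0.043712028042162385
```

View pics/p5.png

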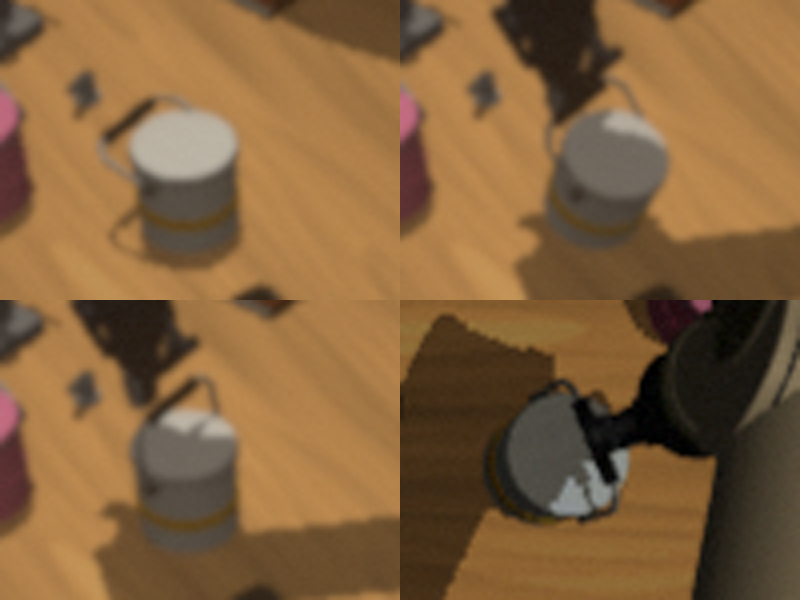

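The canister had tipped by about 0.25 rad. It now stands upright again at its original place, bottom left panel (188,480), with the bail roughly 55° up. Tipping at only about 1.5 N suggests this is the light one, so I go to the left canister, push its bail only part way and then grip it.

Call:
arm_command:
  series: "1 0 0.025 0 0; 1 0 0 -0.15 0; 1 0 0 -0.15 0.018; 1 0.053 -0.126 0 0; 1 0.053 -0.126 0 0; 1 0.053 -0.126 0 0; 1 0.053 -0.126 0 0; 1 0.053 -0.126 0 0; 1 0.053 -0.126 0 0; 1 0.053 -0.126 0 0"

```text
clock: 10.7
position: [0.6249, 0.0449, 0.2576]
ee_rot: [0.991, 0.131, 0.0, 0.0]
ft_force: [0.7, 0.1, -0.5]
grip_width: 0.002
grasp_force: 0.0
```

Call:
arm_command:
  series: "1 0.053 -0.126 0 0; 1 0.053 -0.126 0 0; 1 0.053 -0.126 0 0; 1 0 0 0 0; 1 0 0 0 0; 1 0 0 0 0; 1 0 0 0 0; 1 0 0 0 0; 1 0 0 0 0; 1 0 0 0 0"

```text
clock: 11.95
position: [0.6465, 0.2063, 0.2573]
ee_rot: [0.991, 0.131, 0.0, 0.0]
ft_force: [-0.9, -0.6, 0.3]
grip_width: -0.002
grasp_force: 0.0
```

```bash
cat > L.py <<'E'
from workcell import manip
import numpy as np
from scipy.spatial.transform import Rotation as R
o=manip.get_obs();M=R.from_quat(o["ee_rot"]).as_matrix();p=o["position"]
print(round(o["clock"],2),p.round(4),"toolx",M[:,0].round(3),"tooly",M[:,1].round(3),"f",o["ft_force"].round(2))
u=np.array([.259,-.966]);d=p[:2]-[.624,.298];print("along u %.4f  across %.4f"%(d@u,d@[.966,.259]))
E
python3 L.py
```

```text
11.95 [0.6465 0.2063 0.2573] toolx [0.966 0.26  0.   ] tooly [ 0.26  -0.966  0.   ] f [-0.87 -0.58  0.31]
along u 0.0944  across -0.0021
```

Call:
arm_command:
  series: "1 0 0 0.1 0; 1 0 0 0.1 0; 1 0 0 0.1 0; 1 0 0 0.08 0; 1 0.005 0 0.036 0; 1 0 -0.01 0 0; 1 0 -0.01 0 0; 1 0 -0.01 0 0; 1 0 -0.006 0 0; 1 0 0 0 0"

```text
clock: 13.2
position: [0.6452, 0.2199, 0.0913]
ee_rot: [0.991, 0.131, 0.0, 0.001]
ft_force: [1.9, -3.5, 0.5]
grip_width: -0.003
grasp_force: 2.0
```

```bash
python3 L.py
```

```text
13.2 [0.6452 0.2199 0.0913] toolx [0.966 0.26  0.001] tooly [ 0.26  -0.966  0.001] f [ 1.91 -3.45  0.54]
along u 0.0809  across 0.0002
```

Contact force is 3.5 N and the canister holds, which suggests it is the heavier one. I drag the sleeve up.

Call:
arm_command:
  series: "1 0 -0.001 -0.005 0; 1 0 -0.001 -0.005 0; 1 0 -0.001 -0.005 0; 1 0 -0.0015 -0.005 0; 1 0 -0.0015 -0.005 0; 1 0 -0.0015 -0.005 0; 1 0 -0.002 -0.005 0; 1 0 -0.002 -0.005 0; 1 0 -0.002 -0.005 0; 1 0 0 0 0"

```text
clock: 14.45
position: [0.6434, 0.226, 0.1092]
ee_rot: [0.991, 0.131, 0.0, 0.0]
ft_force: [1.3, -5.2, 1.5]
grip_width: 0.001
grasp_force: 2.5
```

Call:
arm_command:
  series: "1 0 -0.003 -0.006 0; 1 0 -0.003 -0.006 0; 1 0 -0.0035 -0.006 0; 1 0 -0.0035 -0.0055 0; 1 0 -0.004 -0.0055 0; 1 0 -0.004 -0.0055 0; 1 0 -0.0045 -0.005 0; 1 0 -0.005 -0.005 0; 1 0 -0.005 -0.005 0; 1 0 -0.005 -0.005 0"

```text
clock: 15.7
position: [0.6393, 0.2417, 0.1313]
ee_rot: [0.991, 0.131, 0.0, -0.0]
ft_force: [0.8, -1.5, 0.5]
grip_width: -0.005
grasp_force: 0.5
```

```bash
python3 L.py; python3 - <<'E'
from h import *
from workcell import viewer
for n in("scene","top","wrist"): np.savez(f"pics/{n}6.npz",**viewer.camera(n))
# does the lid stay put? scene lid centre vs start
for f in("scene0","scene6"):
    h=cv2.cvtColor(np.load(f"pics/{f}.npz")["pixels"],cv2.COLOR_RGB2HSV).astype(int)
    for thr in (80,130): 
        b=blobs((h[...,1]<45)&(h[...,2]>thr),(285,228,345,295)); print(f,thr,[np.round(cv2.minAreaRect(x)[0]+cv2.minAreaRect(x)[1],1).tolist() for x in b[:2]])
E
```

```text
15.7 [0.6393 0.2417 0.1313] toolx [0.966 0.26  0.001] tooly [ 0.26  -0.966  0.   ] f [ 0.8  -1.46  0.46]
along u 0.0584  across 0.0002
scene0 80 [[319.5, 257.5, 31.0, 33.0], [292.3, 229.2, 3.0, 9.8]]
scene0 130 [[319.5, 257.0, 30.0, 33.0], [292.9, 229.0, 2.6, 8.4]]
scene6 80 [[319.5, 258.0, 30.0, 33.0]]
scene6 130 [[333.6, 260.4, 5.7, 18.9]]
```

Call:
arm_command:
  series: "1 0 -0.008 -0.003 0; 1 0 -0.008 -0.003 0; 1 0 -0.008 -0.003 0; 1 0 -0.008 -0.003 0; 1 0 -0.008 -0.003 0; 1 0 -0.008 -0.003 0; 1 0 -0.008 0 0; 1 0 -0.008 0 0; 1 0 0 0 0; 1 0 0 0 0"

```text
clock: 17.1
position: [0.6324, 0.2663, 0.1378]
ee_rot: [0.991, 0.131, -0.0, 0.0]
ft_force: [0.2, -0.7, -0.6]
grip_width: 0.001
grasp_force: 0.0
```

```bash
python3 L.py; python3 - <<'E'
from h import *
from workcell import viewer
C={n:viewer.camera(n) for n in("scene","top","wrist")}
for n in C:np.savez(f"pics/{n}7.npz",**C[n])
h=cv2.cvtColor(C["scene"]["pixels"],cv2.COLOR_RGB2HSV).astype(int)
b=blobs((h[...,1]<45)&(h[...,2]>80),(285,228,345,295)); print([np.round(cv2.minAreaRect(x)[0]+cv2.minAreaRect(x)[1],1).tolist() for x in b[:2]])
E
```

```text
17.1 [0.6324 0.2663 0.1378] toolx [ 0.966  0.26  -0.   ] tooly [ 0.26  -0.966  0.   ] f [ 0.25 -0.67 -0.58]
along u 0.0328  across -0.0001
[[320.0, 259.0, 28.0, 32.0], [292.2, 229.1, 3.3, 9.8]]
```

Call:
arm_command:
  series: "1 0 0.025 0 0; 1 0 0 -0.09 0; 0 0 0 -0.09 0; 0 0 -0.034 0 0; 0 0 -0.034 0 0; 0 0 0 0 0; 0 0 0 0 0; 0 0 0 0 0; 0 0 0 0.06 0; 0 0 0 0.06 0"

```text
clock: 18.5
position: [0.6283, 0.2824, 0.1614]
ee_rot: [0.991, 0.131, 0.0, 0.0]
ft_force: [0.2, -0.8, -0.3]
grip_width: 1.002
grasp_force: 0.0
```

Call:
arm_command:
  series: "0 0 0 0.03 0; 0 0 0 0.025 0; 0 0 0 0 0; 0.3 0 0 0 0; 0.3 0 0 0 0; 0.3 0 0 0 0; 0.3 0 0 0 0; 0.3 0 0 0 0; 0.3 0 0 0 0; 0.3 0 0 0 0"

```text
clock: 19.75
position: [0.6279, 0.2829, 0.1399]
ee_rot: [0.991, 0.131, -0.0, 0.0]
ft_force: [0.2, -0.2, -0.2]
grip_width: 0.701
grasp_force: 0.0
```

```bash
python3 L.py; python3 snap.py p8 wrist scene,270,190,370,290
```

```text
19.75 [0.6279 0.2829 0.1399] toolx [ 0.966  0.26  -0.   ] tooly [ 0.26  -0.966  0.   ] f [ 0.24 -0.25 -0.15]
along u 0.0156  across -0.0001
19.85 [0.6279 0.2829 0.1399] [0.03 0.12 0.57]
```

View pics/p8.png

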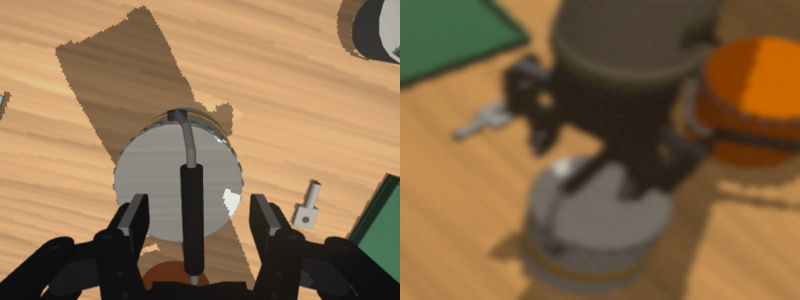

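The wrist view shows the sleeve at (192,215) between the pads, so I can close. Then centre it over the canister and lift gently.

Call:
arm_command:
  series: "1 0 0 0 0; 1 0 0 0 0; 1 0 0 0 0; 1 0 0 0 0; 1 0 0 0 0; 1 0 0 0 0; 1 0 -0.01 -0.001 0; 1 0 -0.01 -0.001 0; 1 0 -0.01 -0.001 0; 1 0 -0.009 0 0"
  newtons: 60

```text
clock: 21.1
position: [0.626, 0.2956, 0.1429]
ee_rot: [0.992, 0.13, 0.002, 0.002]
ft_force: [1.0, -1.7, -5.6]
grip_width: 0.113
grasp_force: 60.0
```

Call:
arm_command:
  series: "1 0 0 -0.005 0; 1 0 0 -0.01 0; 1 0 0 -0.01 0; 1 0 0 -0.015 0; 1 0 0 -0.02 0; 1 0 0 -0.02 0; 1 0 0 -0.02 0; 1 0 0 0 0; 1 0 0 0 0; 1 0 0 0 0"

```text
clock: 22.35
position: [0.6237, 0.2978, 0.1806]
ee_rot: [0.991, 0.131, -0.0, 0.0]
ft_force: [-0.1, -0.1, -8.0]
grip_width: 0.115
grasp_force: 60.0
```

```bash
python3 L.py; python3 - <<'E'
from h import *
from workcell import viewer,manip
f=[]
for i in range(4): c=viewer.camera("scene"); f.append(manip.get_obs()["ft_force"])
print(np.mean(f,0).round(2), manip.get_obs()["grip_width"]*85)
h=cv2.cvtColor(c["pixels"],cv2.COLOR_RGB2HSV).astype(int); np.savez("pics/scene9.npz",**c)
b=blobs((h[...,0]>18)&(h[...,0]<28)&(h[...,1]>140),(270,200,360,310),4)
print([np.round(cv2.minAreaRect(x)[0]+cv2.minAreaRect(x)[1]+(cv2.minAreaRect(x)[2],),1).tolist() for x in b[:3]])
cv2.imwrite("pics/p9.png",cv2.resize(c["pixels"][180:300,260:380,::-1],(600,600),interpolation=2))
E
```

```text
22.35 [0.6237 0.2978 0.1806] toolx [ 0.966  0.26  -0.001] tooly [ 0.26  -0.966  0.   ] f [-0.13 -0.1  -7.97]
along u 0.0001  across -0.0003
[ 0.02  0.08 -7.15] 9.718562711714371
[]
```

The weight is about 7.5 N, roughly 0.76 kg, so this is the full one and it hangs clear. I carry it over the tray, whose centre I measured at about (0.574, 0.010).

Call:
arm_command:
  series: "1 0 0 -0.03 0; 1 0 0 -0.04 0; 1 0 0 -0.03 0; 1 -0.009 0.02 0 0; 1 -0.015 0.033 0 0; 1 -0.0215 0.0465 0 0; 1 -0.0246 0.053 0 0; 1 -0.0246 0.053 0 0; 1 -0.0246 0.053 0 0; 1 -0.0246 0.053 0 0"

```text
clock: 23.8
position: [0.6004, 0.1608, 0.2212]
ee_rot: [0.991, 0.131, 0.0, 0.0]
ft_force: [0.7, 0.2, -8.3]
grip_width: 0.114
grasp_force: 60.1
```

Call:
arm_command:
  series: "1 -0.0246 0.053 0 0; 1 -0.0246 0.053 0 0; 1 -0.0246 0.053 0 0; 1 -0.0246 0.053 0 0; 1 -0.0215 0.0465 0 0; 1 -0.0185 0.04 0 0; 1 -0.015 0.033 0 0; 1 -0.009 0.02 0 0; 1 0 0 0 0; 1 0 0 0 0"

```text
clock: 25.05
position: [0.5746, 0.011, 0.2211]
ee_rot: [0.991, 0.132, 0.0, -0.0]
ft_force: [1.0, 0.1, -7.4]
grip_width: 0.118
grasp_force: 60.0
```

```bash
python3 L.py; python3 snap.py p10 top,180,120,320,225 scene,200,120,340,225
```

```text
25.05 [0.5746 0.011  0.2211] toolx [0.965 0.261 0.   ] tooly [ 0.261 -0.965 -0.   ] f [ 0.95  0.15 -7.42]
along u 0.2645  across -0.1220
25.15 [0.5746 0.0109 0.2211] [-0.23 -0.51 -7.91]
```

View pics/p10.png

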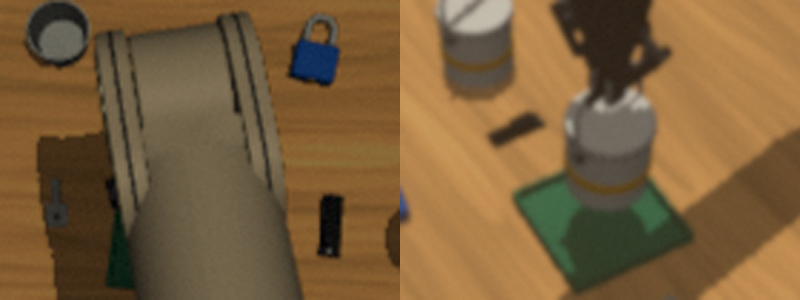

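The scene view shows the canister hanging upright above the tray at about (608,150), with the tray clear at (603,230) under it. I lower it.

Call:
arm_command:
  series: "1 0 0 0.02 0; 1 0 0 0.03 0; 1 0 0 0.03 0; 1 0 0 0.03 0; 1 0 0 0.02 0; 1 0 0 0.015 0; 1 0 0 0.01 0; 1 0 0 0.007 0; 1 0 0 0.005 0; 1 0 0 0 0"

```text
clock: 26.4
position: [0.5746, 0.01, 0.1543]
ee_rot: [0.991, 0.131, 0.0, 0.0]
ft_force: [0.2, -0.1, -7.3]
grip_width: 0.116
grasp_force: 60.0
```

Call:
arm_command:
  series: "1 0 0 0.003 0; 1 0 0 0.003 0; 1 0 0 0.002 0; 1 0 0 0.002 0; 1 0 0 0.002 0; 1 0 0 0.002 0; 1 0 0 0.002 0; 1 0 0 0 0; 1 0 0 0 0; 1 0 0 0 0"

```text
clock: 27.65
position: [0.5746, 0.01, 0.148]
ee_rot: [0.991, 0.131, 0.0, 0.0]
ft_force: [-0.3, 0.0, -7.3]
grip_width: 0.118
grasp_force: 60.0
```

Call:
arm_command:
  series: "1 0 0 0.002 0; 1 0 0 0.002 0; 1 0 0 0.002 0; 1 0 0 0 0; 1 0 0 0 0; 1 0 0 0 0; 1 0 0 0 0; 1 0 0 0 0; 1 0 0 0 0; 1 0 0 0 0"

```text
clock: 28.9
position: [0.5748, 0.0098, 0.1459]
ee_rot: [0.991, 0.131, 0.0, 0.0]
ft_force: [-1.0, -5.7, 4.9]
grip_width: 0.113
grasp_force: 61.4
```

It has landed. I ease off slightly, then open the jaws gradually.

Call:
arm_command:
  series: "1 0 0 -0.0015 0; 1 0 0 0 0; 1 0 0 0 0; 0.85 0 0 0 0; 0.8 0 0 0 0; 0.7 0 0 0 0; 0.6 0 0 0 0; 0.5 0 0 0 0; 0.4 0 0 0 0; 0.3 0 0 0 0"
  newtons: 20

```text
clock: 30.15
position: [0.5746, 0.01, 0.1461]
ee_rot: [0.991, 0.131, 0.0, 0.0]
ft_force: [0.1, -0.3, -0.0]
grip_width: 0.7
grasp_force: 0.0
```

Call:
arm_command:
  series: "0.2 0 0 0 0; 0 0 0 0 0; 0 0 0 0 0; 0 0 0 -0.03 0; 0 0 0 -0.06 0; 0 0 0 -0.1 0; 0 0 0 -0.1 0; 0 0 0 -0.1 0; 0 -0.1 0 -0.05 0; 0 -0.1 0 0 0"

```text
clock: 31.4
position: [0.4971, -0.0105, 0.3246]
ee_rot: [0.991, 0.132, 0.002, 0.0]
ft_force: [-0.2, -0.3, -0.2]
grip_width: 1.0
grasp_force: 0.0
```

Call:
arm_command:
  series: "0 -0.1 0.1 0 0; 0 -0.1 0.1 0 0; 0 0 0.12 0 0; 0 0 0.12 0 0; 0 0 0.12 0 0; 0 0 0.12 0 0; 0 0 0.12 0 0; 0 0 0 0 0; 0 0 0 0 0; 0 0 0 0 0"

```text
clock: 32.65
position: [0.5036, -0.3394, 0.3229]
ee_rot: [0.991, 0.132, 0.0, 0.0]
ft_force: [-0.2, 0.4, 0.8]
grip_width: 1.0
grasp_force: 0.0
```

```bash
python3 L.py; python3 - <<'E'
from h import *
from workcell import viewer
C={n:viewer.camera(n) for n in("scene","top")}
for n in C: np.savez(f"pics/{n}_e.npz",**C[n])
s,t=C["scene"]["pixels"],C["top"]["pixels"]
a=cv2.resize(s[85:265,190:370,::-1],(400,400),interpolation=2); b=cv2.resize(t[120:260,200:380,::-1],(400,311),interpolation=2)
cv2.imwrite("pics/end.png",np.hstack([a,np.vstack([b,np.zeros((89,400,3),np.uint8)])]))
E
```

```text
32.65 [ 0.5036 -0.3394  0.3229] toolx [0.965 0.262 0.001] tooly [ 0.262 -0.965  0.   ] f [-0.24  0.45  0.84]
along u 0.5845  across -0.2814
```

View pics/end.png

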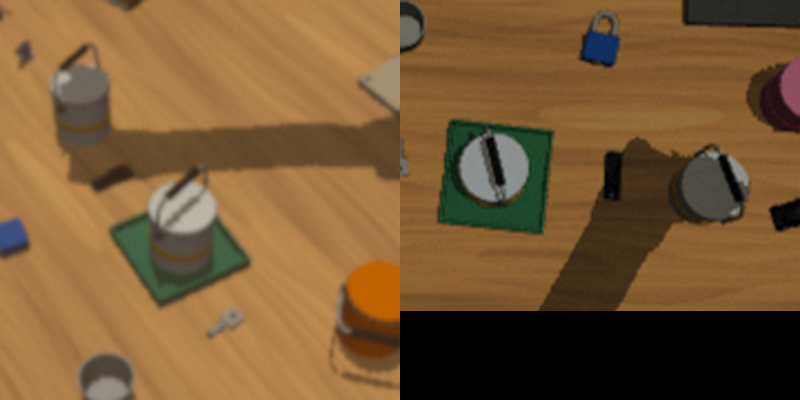

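The full canister stands upright in the tray (scene (182,225), top (493,168)). The other stands upright where it began (82,105), nothing else has moved, and the gripper is clear.

```bash
python3 -c "
from workcell import manip; print(manip.hand_in())"
```

```text
the job is handed in; nothing more can be done
None
```

I handed the job in at about 33 s: the left canister weighed about 0.75 kg on the handle and stands upright in the green tray. I never hefted the right one; pushing its handle tipped it by about 0.25 rad (limit 0.6), but it settled back upright where it began, and the final pictures show nothing else moved.

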